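# Hang the wash pail on the spring hook

## Robot

A 6-joint arm with a two-finger parallel gripper is mounted at the origin on the work surface. World frame = base frame: x ahead of the robot, y to its left, z up, the work surface at z = 0. Lengths are in m, angles in rad, forces in N, time in s.
With the tool pointing down it reaches from about 0.375 to 0.975 m from the base axis. Payload 3.8 kg.
Tool frame: the origin (TCP) lies midway between the tips of the shut fingers; the grasp point (between the pads) lies 19 mm behind it; z points along the fingers, y is the line along which they close (so a half turn about z gives the same grasp; the last joint's range is limited). The gripper opens to 85 mm and grips with 20 to 120 N. Pads are 22 mm wide; open, the fingers measure 114 mm over their backs; the gripper's body (76 mm by 85 mm) begins 54 mm behind the grasp point. The pads swing forward as they close: fully open they stand 13 mm farther back than shut.
Start: joints at [-1.373, 0.264, 1.604, -0, 1.274, -0.037], TCP at [0.157, -0.656, 0.231] pointing down, gripper open.
Joint ranges: [-2.63, 2.63], [-0.94, 2.18], [0.31, 2.57], [-1.31, 4.45], [0, 2.66], [-2.55, 2.55]. Speed limits (rad/s): [2.57, 2.57, 3.14, 3.14, 3.14, 3.14].

## Interface

Orientations are given as [roll, pitch, yaw] about the fixed x, y, z axes, in that order (R = Rz(yaw) Ry(pitch) Rx(roll)).
In Python, from cell import arm, get_image, trace gives the robot as it stands. The module is installed in compiled form; this text tells all that it offers.
- The arm moves only by the tool arm_command, never from a script. Its argument "moves" is one flat list of numbers, 7 for each row, row after row: the closure, from 0 (fully open) to 1 (shut), then the shift along the tool's x, y, z in m, then the turn, a rotation vector about the tool's x, y, z in degrees. A call has 1 to 12 rows; each row is the pose to reach, as a shift and turn from the pose commanded when the call began, along the tool's axes at that moment; what a row does not reach only later rows make up. A row lasts 1/10 s, in which the tool goes at most 50 mm and 8.59 degrees, less where a joint would pass 70% of its speed; a pose out of reach is approached as far as the arm can. A call with a gripper value outside its range is refused whole. The fingers move at their own pace and stop on an object; "force" is the grip in N (left out, the last holds). Time passes only in rows, so rows that repeat a pose let the fingers close. It gives the time, the measured TCP pose, the force, the opening and the grip force at its end, in the units of the state.
- arm.observe(): the state, without advancing time (a new reading comes with each control period).
- get_image(name): name is "scene" or "top"; returns a dict with "frame" (384x512x3 uint8, blue, green, red), "depth" (384x512 float32, m along the optical axis (not along the pixel's ray), 0 where there is no reading), "fovy" (degrees; the focal length in pixels is half the picture's height over the tangent of half this angle, whatever the lens; pixels are square), "cx", "cy" (the principal point, pixels), "rvec" (rotation vector, rad) and "tvec" (3), from world to camera coordinates, as OpenCV has them. Camera axes: x right, y down, z forward; pixel columns grow to the right and rows downward; lengths in m; the calibration is good to about 2 mm. A picture is of the moment at which its call begins.
- arm.job_done(): hands the job in; it is judged then, once.
Trained networks look in the newest picture that a camera, given by its name, has taken for a name from the list of things; names that differ only in an ending like _2 or _b are one class to them, and where a whole thing is asked for, a point or a joint stands for the part that bears it (a point fixed in the world has none). Each returns a list of dicts, best first, with "conf" (0 to 1); they miss things now and then, are a little off and sometimes report something else, mostly with a low value. They report only what shows in the picture. A call takes as long as a camera call. They do not tell look-alikes from the thing itself.
- trace(camera, target): "region" (384x512 bool, what is visible of it) and "extent" ([left, top, right, bottom] in pixels, round what is visible of it).
The state is a dict: "clock": time; "joint_positions": joint angles; "qvel": joint speeds; "joint_efforts": joint torques, N m; "tcp_pos": TCP position; "tool_rot": TCP orientation; "contact_force": force on the tool from outside, world axes, zero at the start; "torque": the same for the moment, N m; "grip_width": opening from 0.0 (shut) to 1.0 (fully open); "grasp_force": force on a finger pad.
Only numpy, scipy, OpenCV 4.12 (cv2) and the standard library are available. Lean on these libraries where they do the work, as an engineer would, in place of code of your own. Each camera call takes 0.05 s, during which the arm holds its last target. There are 200 camera calls.

## Task

Swing the pail's flat-lying wire bail upright while the pail stays standing on the table, then lift the pail by it and hang it on the stand: bring the bail over the hook's tip, let its top bar down into the open mouth and slide it under the guard finger, fully home against the back of the hook. Be gentle with the stand (never more than 15 N on it), keep the pail upright, leave the other things alone, and let go with the pail hanging quietly.

Things in the scene. Friction and masses are not known exactly. Their poses are not given: they have to be found in the camera images.
- pail: Open aluminium pail, 85 mm tall, 90 mm across at the rim, 72 mm at the foot, loose on the table, 0.23 to 0.46 kg. Origin: centre of its underside, z up. The bail turns in two ears outside the rim; the hinge axis is the pail's y axis at height 75 mm.
- bail (a joint): Angle of the bail about its hinge (rad): 0 = flat, pointing along the pail's +x at height 75 mm (a stop in the ears keeps it there), 1.57 = upright, 3.14 = flat to the other side. Light friction: it stays by itself when left within 0.7 rad of upright. Held by its two swivel buttons it turns freely in the fingers; a pinched wire does not, and would drag the light pail along.
- bail_bar (a point): Middle of the bail's top bar, 105 mm from the hinge; x from hinge to bar, y along the bar. The bail is a U of 6 mm wire: legs 104 mm apart at the hinge draw in, 25 to 55 mm from it, to a neck of parallel legs 44 mm apart that ends at the bar. A black swivel button, 16 mm round, 6 mm thick, sits outside each neck leg 90 mm from the hinge (60 mm over both faces): hold the bail there; the bar stays free.
- stand: Fixed stand. Origin on the table under the hook's seat, z up; base plate x -30 to 130 mm, y +-60 mm, 12 mm thick; post at x = +85 mm. The hook lies in the plane y = 0 and opens to -x: it must enter the bail's loop from there, under the bar. Its height is NOT reported: the arm's axis at the seat may be 205 to 245 mm above the table; find it by feel. Never more than 15 N on it.
- mouth_foot (a point): Point on the table under the middle of the hook's mouth (stand x = -53 mm), axes as the stand. The mouth is open above, from x = -37 mm (end of guard finger) to -70 mm (upturned tip of the arm, 26 mm above the seat's axis). Let the bar down here onto the arm (a bar resting here has its centre 12 mm above the arm's axis at the seat), then slide it to +x.
- seat_foot (a point): Point on the table under the home place of the bar (stand x = 0), axes as the stand. There the bar (centre 7 mm above the arm's axis) touches the hook's back, an upright bar at x = +7 mm. The guard finger, 8 mm wide, goes from the back to x = -37 mm over the seat, 16 mm clear above the arm; its top, the highest part of the hook, is 31 mm above the arm's axis at the seat.
- hook_arm (a joint): How far the hook's sprung lower arm is pressed down (m): about 0 unloaded, 1 mm per newton, rigid stop at 10 mm. The 8 mm thick arm runs from the back of the hook to -x, rising 5 mm by x = -57 mm, then turns up to its tip. Guard finger, back and post are not sprung.
- tube_tray: Bystander: black tray of paint tubes, 120 x 200 x 22 mm, origin centre of underside. Leave alone.
- paint_pot: Bystander: small paint pot, 40 mm across and 40 mm tall, origin centre of underside. Leave alone.
- varnish_jar: Bystander: varnish jar, 48 mm across and 60 mm tall, origin centre of underside. Leave alone.
Not all that is in view belongs to the job. Of the things shaped like the stand, the dark steel one is meant.

How it is judged:
On the way:
1. the bail is swung upright (within 0.25 rad) while the pail still stands on the table (value of joint bail between 1.32 and 1.82 rad and height (world z) of pail below 0.006 m and angle between pail's own z axis and vertical below 0.1 rad), for 0.2 s.
At the end, for the whole second after the job is handed in: The pail hangs free of the table by its bail's top bar on the sprung arm (arm pressed down more than 1.2 mm by it), the bar home under the guard within 8 mm of the back of the hook and within 15 mm of centre; the pail is upright within 0.3 rad, slower than 60 mm/s and released (x of bail_bar in the frame of stand between -0.008 and 0.006 m and y of bail_bar in the frame of stand between -0.015 and 0.015 m and value of joint hook_arm above 0.0012 m and height (world z) of pail above 0.015 m and contact force between pail and stand above 1 N and angle between pail's own z axis and vertical below 0.3 rad and linear speed of pail below 0.06 m/s); the robot touches nothing.
It fails at once if more than 15 N on the stand or its hook (contact force between stand and anything else above 15 N).
It fails at once if the pail is tipped more than 0.6 rad (angle between pail's own z axis and vertical above 0.6 rad).
It fails at once if the tube tray is moved more than 20 mm (distance of tube_tray from where it was at the start of the episode above 0.02 m).
It fails at once if the paint pot is moved more than 20 mm (distance of paint_pot from where it was at the start of the episode above 0.02 m).
It fails at once if the varnish jar is moved more than 20 mm (distance of varnish_jar from where it was at the start of the episode above 0.02 m).
It also fails if it takes over 72 s, if anything falls off the work surface, if the arm or the gripper's body presses on something with over 40 N, if the wrist force passes 120 N, or if a joint passes its speed limit or range.

## Working session

There is one attempt and no reset: what is moved stays moved. The work goes in short steps, Python scripts to look and compute and a tool call to move; the robot and the scene stay as the last step left them, time stands still between calls to the robot, and variables do not carry over. Pictures are saved under pics/ and viewed, at most 10 in all, crops included, and the job is handed in when it is done.

Besides the shell and the picture viewer there is one more tool, called after "Emit:" as name(argument=value, ...) on one line, values as JSON. arm_command: Moves the arm, as the interface text tells. Its arguments: {"type":"object","properties":{"moves":{"type":"array","items":{"type":"number"}},"force":{"type":"number"}},"required":["moves"]}

```bash
mkdir -p pics; cat > h.py <<'E'
import numpy as np, cv2
from cell import arm, get_image, trace
def world(im):
    d=im["depth"]; f=d.shape[0]/2/np.tan(np.radians(im["fovy"])/2)
    v,u=np.mgrid[:d.shape[0],:d.shape[1]]
    P=np.stack([(u-im["cx"])/f*d,(v-im["cy"])/f*d,d],-1)
    R=cv2.Rodrigues(np.array(im["rvec"],float))[0]
    W=(P-np.array(im["tvec"]).ravel())@R
    W[d==0]=np.nan
    return W
E
python3 - <<'E'
from h import *
s=arm.observe(); print({k:np.round(v,3).tolist() for k,v in s.items()})
fs=[]
for c in("scene","top"):
    im=get_image(c); W=world(im); np.savez(f"{c}.npz",W=W,f=im["frame"]); fs.append(im["frame"])
    R=cv2.Rodrigues(np.array(im["rvec"],float))[0]; print(c,im["fovy"],"cam",-R.T@np.array(im["tvec"]).ravel(),"axis",R[2])
    for n in("pail","bail","stand","hook_arm","tube_tray","paint_pot","varnish_jar"):
        for r in trace(c,n)[:4]:
            w=W[r["region"]]; print(c,n,round(r["conf"],2),np.round(r["extent"]).tolist(),np.nanmedian(w,0).round(3),np.nanmin(w,0).round(3),np.nanmax(w,0).round(3))
    cv2.imwrite(f"pics/{c}0.png",im["frame"])
E
```

```text
{'clock': 0.0, 'joint_positions': [-1.373, 0.265, 1.605, -0.0, 1.274, -0.037], 'qvel': [0.002, -0.001, -0.001, -0.001, 0.001, 0.001], 'joint_efforts': [0.001, -51.511, -36.732, -0.0, 0.013, 0.0], 'tcp_pos': [0.157, -0.656, 0.23], 'tool_rot': [-3.139, -0.0, 0.235], 'contact_force': [0.273, 0.284, -0.325], 'torque': [-0.026, -0.02, -0.01], 'grasp_force': 0.0, 'grip_width': 1.004}
scene 51.52727509283193 cam [ 1.17297372 -0.68225806  0.8622177 ] axis [-0.55701513  0.55060754 -0.62174391]
scene pail 0.69 [202.0, 220.0, 251.0, 268.0] [ 0.571 -0.172  0.056] [ 0.405 -0.229 -0.006] [ 0.623 -0.122  0.087]
scene pail 0.69 [293.0, 122.0, 350.0, 218.0] [0.636 0.197 0.01 ] [ 0.208  0.133 -0.009] [0.701 0.579 0.26 ]
scene pail 0.66 [296.0, 232.0, 378.0, 291.0] [0.806 0.005 0.015] [ 0.728 -0.094 -0.006] [0.88  0.145 0.024]
scene bail 0.55 [198.0, 221.0, 215.0, 234.0] [ 0.488 -0.185  0.075] [ 0.405 -0.229 -0.005] [ 0.507 -0.125  0.082]
scene bail 0.32 [256.0, 205.0, 271.0, 230.0] [ 0.552 -0.021  0.037] [ 0.493 -0.035 -0.005] [0.568 0.037 0.061]
scene stand 0.9 [243.0, 110.0, 288.0, 164.0] [0.3   0.2
[... 1032 characters left out ...]
 [ 0.18967514  0.02660197 -0.98148646]
top bail 0.57 [313.0, 184.0, 334.0, 209.0] [ 0.496 -0.179  0.079] [ 0.475 -0.225  0.073] [ 0.542 -0.168  0.087]
top stand 0.67 [144.0, 249.0, 187.0, 334.0] [0.26  0.279 0.012] [ 0.116  0.209 -0.005] [0.358 0.359 0.237]
top stand 0.65 [173.0, 135.0, 218.0, 195.0] [0.614 0.195 0.013] [ 0.49   0.133 -0.004] [0.745 0.276 0.266]
top hook_arm 0.48 [150.0, 301.0, 154.0, 333.0] [0.183 0.265 0.211] [ 0.139  0.252 -0.004] [0.222 0.332 0.234]
top tube_tray 0.68 [218.0, 96.0, 281.0, 133.0] [0.804 0.016 0.017] [ 0.728 -0.09  -0.005] [0.883 0.12  0.03 ]
top varnish_jar 0.56 [251.0, 178.0, 267.0, 199.0] [ 0.538 -0.011  0.059] [ 0.519 -0.033  0.001] [0.564 0.013 0.065]
```

```bash
python3 - <<'E'
import cv2,numpy as np
s=cv2.imread("pics/scene0.png");t=cv2.imread("pics/top0.png")
r=lambda a:cv2.resize(a,(400,300),interpolation=cv2.INTER_AREA)
z=lambda a,x,y,w,h:cv2.resize(a[y:y+h,x:x+w],(400,300),interpolation=cv2.INTER_CUBIC)
cv2.imwrite("pics/m0.png",np.vstack([np.hstack([r(s),r(t)]),np.hstack([z(s,190,100,180,135+35),z(t,140,90,220,165)])]))
E
```

```text
(no output)
```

View pics/m0.png

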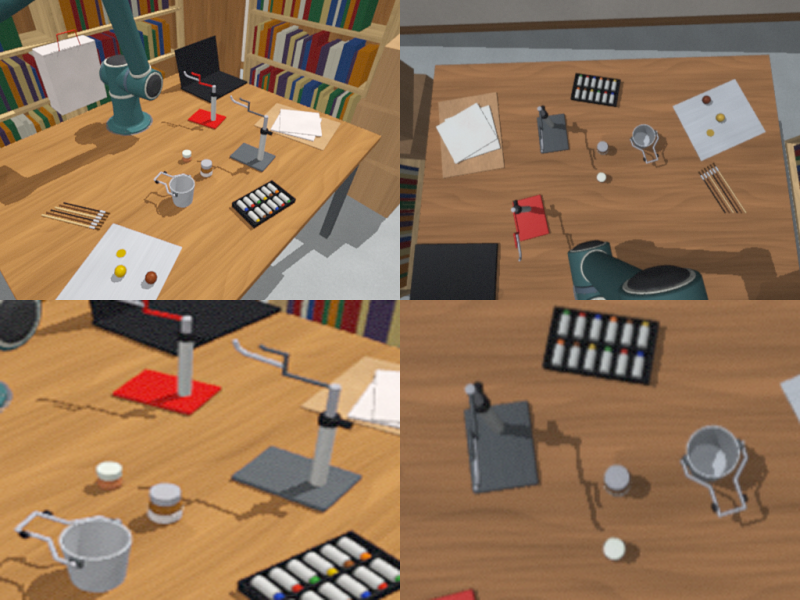

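Dark stand: scene ≈(322,175), top ≈(195,165). The red decoy is at scene ≈(265,150), top ≈(165,290). There is only one pail, at scene ≈(228,245), top ≈(320,175), with its bail flat toward the robot. I choose the dark stand and measure both from the depth data.

```bash
python3 - <<'E'
import numpy as np,cv2
from scipy.optimize import least_squares
A=[np.load(c+".npz") for c in("scene","top")]
for c,a in zip(("scene","top"),A):
    W=a["W"];f=a["f"].astype(int)
    x,y,z=W[...,0],W[...,1],W[...,2]
    tb=z[(np.abs(x-.5)<.2)&(np.abs(y)<.3)]; print(c,"table z",np.nanmedian(tb))
    sat=f.max(-1)-f.min(-1)
    m=(x>.48)&(x<.76)&(y>.1)&(y<.32)&(z>-.005)&(z<.025)&(sat<30)
    k=cv2.morphologyEx(m.astype(np.uint8),cv2.MORPH_OPEN,np.ones((3,3)))>0
    p=np.c_[x[k],y[k]].astype(np.float32); r=cv2.minAreaRect(p*1000);print(c,"base",r,cv2.boxPoints(r).round().tolist(),np.median(z[k]))
    h=(x>.4)&(x<.76)&(y>.1)&(y<.32)&(z>.16)&(z<.32)
    q=W[h]; q=q[np.argsort(q[:,0])]; print("hook n",len(q)); 
    for lo in np.arange(.44,.72,.01):
        s=q[(q[:,0]>=lo)&(q[:,0]<lo+.01)]
        if len(s): print(f"{lo:.2f}",len(s),np.median(s,0).round(3),"z",s[:,2].min().round(3),s[:,2].max().round(3))
    # rim / bail
    b=(x>.42)&(x<.66)&(y>-.28)&(y<-.09)&(z>.066)&(z<.1)
    q=W[b]; np.save(c+"_b.npy",q); print("rimpts",len(q))
    # fit pail: rim circle to x>0.53
    s=q[q[:,0]>.545]
    o=least_squares(lambda t:np.hypot(s[:,0]-t[0],s[:,1]-t[1])-.044,[.57,-.17],loss="soft_l1",f_scale=.002);print("rim",o.x,np.median(s[:,2]))
    s=q[q[:,0]<.525]
    for lo in np.arange(.45,.525,.008):
        t=s[(s[:,0]>=lo)&(s[:,0]<lo+.008)]
        if len(t): print(f"{lo:.3f}",len(t),"y",t[:,1].min().round(3),t[:,1].max().round(3),np.median(t[:,1]).round(3),"z",np.median(t[:,2]).round(3))
E
```

```text
scene table z -0.0017687559906353373
scene base ((611.9036254882812, 200.3863525390625), (166.1622314453125, 121.92539978027344), 7.963303565979004) [[521.0, 249.0], [538.0, 129.0], [703.0, 152.0], [686.0, 272.0]] 0.009021437255916778
hook n 323
0.48 1 [0.49  0.185 0.256] z 0.256 0.256
0.49 15 [0.495 0.185 0.248] z 0.236 0.256
0.50 9 [0.504 0.186 0.24 ] z 0.236 0.247
0.51 9 [0.514 0.188 0.236] z 0.232 0.238
0.52 5 [0.525 0.189 0.236] z 0.233 0.239
0.53 19 [0.537 0.19  0.238] z 0.231 0.262
0.54 16 [0.547 0.192 0.243] z 0.23 0.26
0.55 14 [0.557 0.193 0.236] z 0.228 0.258
0.56 16 [0.566 0.194 0.251] z 0.227 0.26
0.57 33 [0.574 0.195 0.233] z 0.213 0.259
0.58 8 [0.584 0.197 0.217] z 0.212 0.22
0.59 8 [0.595 0.198 0.218] z 0.216 0.22
0.60 8 [0.604 0.199 0.218] z 0.215 0.221
0.61 9 [0.613 0.202 0.218] z 0.212 0.22
0.62 9 [0.624 0.202 0.219] z 0.214 0.221
0.63 13 [0.635 0.203 0.217] z 0.161 0.221
0.64 45 [0.646 0.201 0.194] z 0.16 0.223
0.65 77 [0.655 0.202 0.188] z 0.16 0.221
0.66 8 [0.663 0.206 0.162] z 0.16 0.163
0.68 1 [0.682 0.205 0.161] z 0.161 0.161
rimpts 539
rim [ 0.57637838 -0.174
[... 1128 characters left out ...]
 [0.614 0.2   0.223] z 0.22 0.225
0.62 11 [0.626 0.202 0.222] z 0.219 0.226
0.63 19 [0.637 0.203 0.221] z 0.162 0.227
0.64 57 [0.644 0.201 0.185] z 0.163 0.225
0.65 32 [0.654 0.199 0.203] z 0.162 0.225
0.66 6 [0.663 0.202 0.165] z 0.163 0.167
0.67 10 [0.676 0.208 0.162] z 0.161 0.165
0.68 6 [0.682 0.208 0.161] z 0.16 0.164
rimpts 414
rim [ 0.57517395 -0.17321941] 0.08024625829121493
0.466 9 y -0.194 -0.179 -0.184 z 0.077
0.474 29 y -0.222 -0.169 -0.197 z 0.077
0.482 18 y -0.224 -0.167 -0.18 z 0.079
0.490 20 y -0.228 -0.168 -0.217 z 0.08
0.498 17 y -0.225 -0.168 -0.216 z 0.079
0.506 9 y -0.217 -0.166 -0.172 z 0.078
0.514 13 y -0.215 -0.163 -0.169 z 0.078
0.522 4 y -0.211 -0.157 -0.184 z 0.078
```

```bash
python3 - <<'E'
import numpy as np
from scipy.optimize import least_squares
def seg(p,a,b):
    t=np.clip(((p-a)@(b-a))/((b-a)@(b-a)),0,1);return np.linalg.norm(p-a-t[:,None]*(b-a),axis=1)
V=np.array([[0,.052],[.025,.052],[.055,.022],[.105,.022],[.105,-.022],[.055,-.022],[.025,-.052],[0,-.052]])
for c in("scene","top"):
    q=np.load(c+"_b.npy")[:,:2]
    def res(t):
        R=np.array([[np.cos(t[2]),-np.sin(t[2])],[np.sin(t[2]),np.cos(t[2])]]);p=(q-t[:2])@R
        d=np.min([seg(p,V[i],V[i+1]) for i in range(7)],0)
        rim=np.abs(np.hypot(*p.T)-.044);but=np.hypot(p[:,0]-.09,np.abs(p[:,1])-.027)
        return np.minimum(np.minimum(np.maximum(d-.002,0),rim),np.maximum(but-.005,0))
    o=least_squares(res,[.5757,-.174,np.pi+.218],loss="soft_l1",f_scale=.002)
    t=o.x;print(c,t,t[2]-np.pi,"grasp",t[:2]+.09*np.array([np.cos(t[2]),np.sin(t[2])]),np.sqrt(np.mean(o.fun**2)))
E
```

```text
scene [ 0.5782639  -0.1729907   3.41802158] 0.2764289269880953 grasp [ 0.49168064 -0.19755367] 0.0018098110207751595
top [ 0.5771409  -0.17221231  3.42748937] 0.285896716749249 grasp [ 0.49079408 -0.19759392] 0.0015402050649313214
```

Emit:
arm_command(moves=[0,0.02,-0.017,0,0,0,0,0,0.055,-0.048,0,0,0,0.3,0,0.095,-0.082,0,0,0,0.5,0,0.135,-0.117,0,0,0,0.7,0,0.175,-0.152,0,0,0,1,0,0.215,-0.186,0,0,0,1,0,0.255,-0.221,0,0,0,1,0,0.295,-0.256,0,0,0,1,0,0.335,-0.29,0,0,0,1,0,0.37,-0.32,0,0,0,1,0,0.39,-0.34,0,0,0,1,0,0.4,-0.35,0,0,0,1], force=25)

```text
clock: 2.0
tcp_pos: [0.4665, -0.2197, 0.2316]
tool_rot: [-3.141, -0.001, 0.221]
contact_force: [-0.2, 0.5, 0.3]
grip_width: 0.999
grasp_force: 0.0
```

Emit:
arm_command(moves=[0,0.015,-0.008,0.01,0,0,-1.5,0,0.029,-0.016,0.03,0,0,-3.4,0,0.029,-0.016,0.06,0,0,-3.4,0,0.029,-0.016,0.09,0,0,-3.4,0,0.029,-0.016,0.11,0,0,-3.4,0,0.029,-0.016,0.11,0,0,-3.4])

```text
clock: 2.6
tcp_pos: [0.4865, -0.2004, 0.1178]
tool_rot: [-3.137, 0.006, 0.276]
contact_force: [-0.2, 0.5, -0.1]
grip_width: 0.997
grasp_force: 0.0
```

```bash
python3 - <<'E'
from h import *
a=get_image("scene")["frame"];b=get_image("top")["frame"]
z=lambda a,x,y,w,h:cv2.resize(a[y:y+h,x:x+w],(400,400),interpolation=cv2.INTER_CUBIC)
cv2.imwrite("pics/g1.png",np.hstack([z(a,170,190,90,90),z(b,285,155,90,90)]))
s=arm.observe();print(s["tcp_pos"],s["tool_rot"])
E
```

```text
[ 0.48931505 -0.20160172  0.12144871] [-3.14144191e+00  5.04768008e-04  2.76214489e-01]
```

View pics/g1.png

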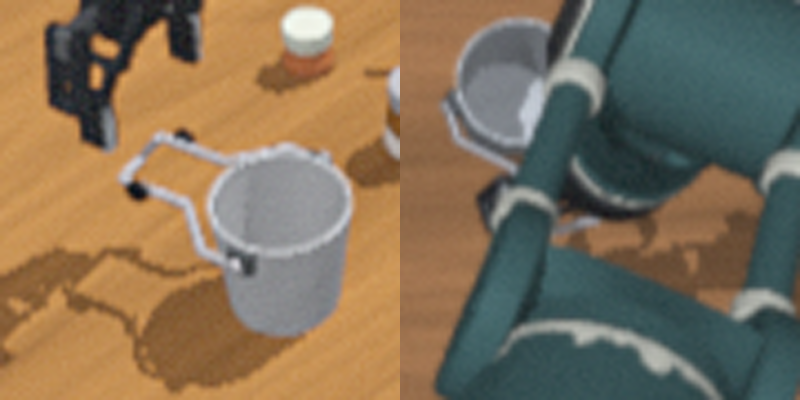

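The scene crop shows the gripper above and behind the bail, with the buttons at about px (200,232) and (212,220). They lie between the fingers' lines, so I go down and grip.

Emit:
arm_command(moves=[0,0.003,-0.003,0.01,0,0,0,0,0.003,-0.003,0.03,0,0,0,0,0.003,-0.003,0.05,0,0,0,0,0.003,-0.003,0.065,0,0,0,0,0.003,-0.003,0.073,0,0,0,0,0.003,-0.003,0.073,0,0,0,0,0.003,-0.003,0.073,0,0,0])

```text
clock: 3.4
tcp_pos: [0.4921, -0.1977, 0.0488]
tool_rot: [3.141, -0.001, 0.277]
contact_force: [0.2, 1.0, 1.1]
grip_width: 1.002
grasp_force: 0.0
```

```bash
python3 - <<'E'
from h import *
im=get_image("scene");a=im["frame"]
z=lambda a,x,y,w,h:cv2.resize(a[y:y+h,x:x+w],(500,500),interpolation=cv2.INTER_CUBIC)
cv2.imwrite("pics/g2.png",z(a,175,190,90,90))
s=arm.observe();print(s["tcp_pos"],s["tool_rot"],s["contact_force"])
E
```

```text
[ 0.49244979 -0.19782548  0.04920852] [ 3.14046689e+00 -1.33362664e-03  2.76690291e-01] [0.73035994 0.56129145 0.36702626]
```

View pics/g2.png

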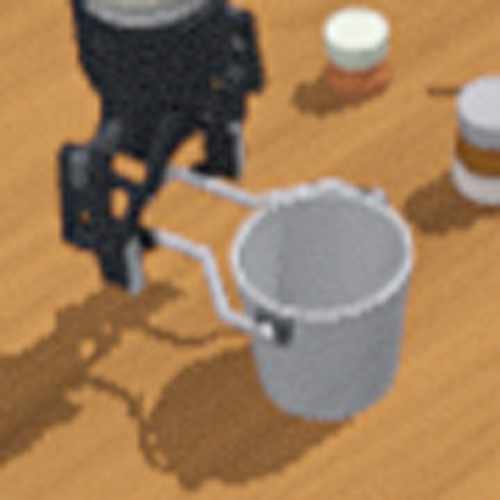

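The fingers straddle the neck, with the near pad at ≈(130,265) in the crop just outside the wire at ≈(160,238). I close on the buttons.

Emit:
arm_command(moves=[0.4,0,0,0,0,0,0,0.6,0,0,0,0,0,0,0.6,0,0,0,0,0,0,0.6,0,0,0,0,0,0,0.6,0,0,0,0,0,0,0.6,0,0,0,0,0,0], force=25)

```text
clock: 4.05
tcp_pos: [0.4916, -0.1977, 0.0487]
tool_rot: [3.141, -0.0, 0.277]
contact_force: [-2.8, -0.7, 5.1]
grip_width: 0.7
grasp_force: 29.1
```

Emit:
arm_command(moves=[0.6,0.0003,0,-0.0078,0,0,0,0.6,0.0014,0,-0.0156,0,0,0,0.6,0.0031,0,-0.0233,0,0,0,0.6,0.0054,0,-0.0308,0,0,0,0.6,0.0084,0,-0.038,0,0,0,0.6,0.0121,0,-0.045,0,0,0,0.6,0.0163,0,-0.0516,0,0,0,0.6,0.0211,0,-0.0579,0,0,0,0.6,0.0264,0,-0.0636,0,0,0,0.6,0.0264,0,-0.0636,0,0,0])

```text
clock: 5.05
tcp_pos: [0.518, -0.1902, 0.1132]
tool_rot: [3.141, -0.001, 0.277]
contact_force: [-4.3, 0.0, 3.7]
grip_width: 0.693
grasp_force: 29.0
```

```bash
python3 - <<'E'
from h import *
im=get_image("scene");a=im["frame"]
z=lambda a,x,y,w,h:cv2.resize(a[y:y+h,x:x+w],(500,500),interpolation=cv2.INTER_CUBIC)
cv2.imwrite("pics/g3.png",z(a,175,180,90,90))
s=arm.observe();print(s["tcp_pos"],s["tool_rot"],s["contact_force"])
E
```

```text
[ 0.51724035 -0.19014924  0.11260185] [3.14147631e+00 1.82074336e-04 2.77359145e-01] [-4.48902212 -0.5311647   4.38381685]
```

View pics/g3.png

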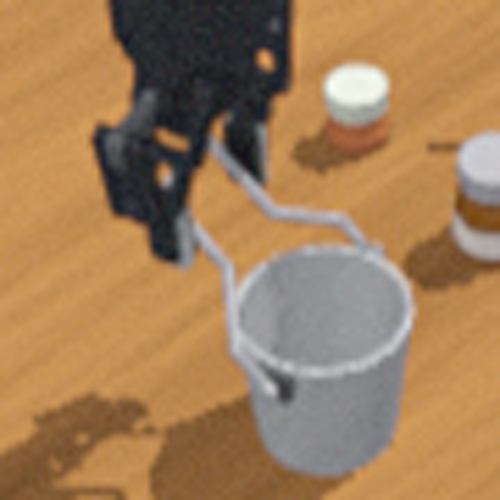

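The bail is at about 45° in the fingers and the pail is standing (centre ≈(325,370) in the crop). I carry on along the arc, raised about 1 mm to ease the slight push.

Emit:
arm_command(moves=[0.6,0.0057,0,-0.006,0,0,0,0.6,0.012,0,-0.0111,0,0,0,0.6,0.0186,0,-0.0153,0,0,0,0.6,0.0256,0,-0.019,0,0,0,0.6,0.0328,0,-0.022,0,0,0,0.6,0.0403,0,-0.0243,0,0,0,0.6,0.048,0,-0.026,0,0,0,0.6,0.0558,0,-0.027,0,0,0,0.6,0.062,0,-0.0274,0,0,0,0.6,0.062,0,-0.0274,0,0,0])

```text
clock: 6.1
tcp_pos: [0.5778, -0.1726, 0.1396]
tool_rot: [-3.141, -0.001, 0.277]
contact_force: [-1.4, 3.1, 6.6]
grip_width: 0.695
grasp_force: 29.2
```

```bash
python3 - <<'E'
from h import *
from scipy.optimize import least_squares
im=get_image("scene");a=im["frame"];W=world(im)
z=lambda a,x,y,w,h:cv2.resize(a[y:y+h,x:x+w],(500,500),interpolation=cv2.INTER_CUBIC)
cv2.imwrite("pics/g4.png",z(a,185,170,90,90))
s=arm.observe();print(s["tcp_pos"],s["tool_rot"],s["contact_force"])
q=W[(W[...,0]>.5)&(W[...,0]<.68)&(W[...,1]>-.25)&(W[...,1]<-.1)&(W[...,2]>.077)&(W[...,2]<.09)]
o=least_squares(lambda t:np.hypot(q[:,0]-t[0],q[:,1]-t[1])-.044,[.58,-.17],loss="soft_l1",f_scale=.002);print("rim",o.x,np.median(q[:,2]),len(q))
E
```

```text
[ 0.57747243 -0.17276439  0.13963052] [-3.14128839e+00 -1.03650836e-03  2.76959963e-01] [-0.91961621  4.03358256  5.50424623]
rim [ 0.57795443 -0.17427863] 0.08182818368103024 169
```

View pics/g4.png

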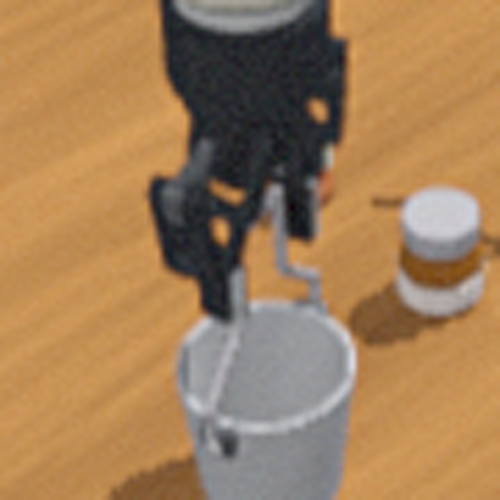

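The bail is upright in the fingers and the pail is standing: rim centre (0.578,-0.174), directly below the grasp. Now a slow lift.

Emit:
arm_command(moves=[0.6,0,0,0,0,0,0,0.6,0,0,-0.002,0,0,0,0.6,0,0,-0.004,0,0,0,0.6,0,0,-0.008,0,0,0,0.6,0,0,-0.018,0,0,0,0.6,0,0,-0.032,0,0,0,0.6,0,0,-0.05,0,0,0,0.6,0,0,-0.068,0,0,0,0.6,0,0,-0.084,0,0,0,0.6,0,0,-0.095,0,0,0,0.6,0,0,-0.1,0,0,0,0.6,0,0,-0.1,0,0,0], force=35)

```text
clock: 7.35
tcp_pos: [0.577, -0.1735, 0.2404]
tool_rot: [3.141, -0.001, 0.277]
contact_force: [-0.2, -0.1, -5.4]
grip_width: 0.694
grasp_force: 39.0
```

Emit:
arm_command(moves=[0.6,-0.0005,-0.005,0,0,0,0,0.6,-0.002,-0.018,0,0,0,0,0.6,-0.004,-0.04,0,0,0,0,0.6,-0.007,-0.068,0,0,0,0,0.6,-0.011,-0.1,0,0,0,0,0.6,-0.014,-0.133,0,0,0,0,0.6,-0.018,-0.165,0,0,0,0,0.6,-0.021,-0.192,0,0,0,0,0.6,-0.023,-0.212,0,0,0,0,0.6,-0.024,-0.222,0,0,0,0,0.6,-0.0245,-0.227,0,0,0,0,0.6,-0.0245,-0.227,0,0,0,0])

```text
clock: 8.55
tcp_pos: [0.4906, 0.0389, 0.2392]
tool_rot: [3.141, 0.0, 0.278]
contact_force: [0.7, -0.7, -4.7]
grip_width: 0.693
grasp_force: 39.5
```

Emit:
arm_command(moves=[0.6,-0.0005,-0.005,0,0,0,0.5,0.6,-0.002,-0.018,0,0,0,1.5,0.6,-0.004,-0.038,0,0,0,3,0.6,-0.007,-0.062,0,0,0,4.5,0.6,-0.01,-0.088,0,0,0,6,0.6,-0.012,-0.112,0,0,0,7.5,0.6,-0.014,-0.132,0,0,0,8.9,0.6,-0.0155,-0.144,0,0,0,8.9,0.6,-0.016,-0.149,0,0,0,8.9,0.6,-0.016,-0.151,0,0,0,8.9,0.6,-0.016,-0.151,0,0,0,8.9])

```text
clock: 9.65
tcp_pos: [0.4347, 0.1788, 0.2393]
tool_rot: [3.141, -0.0, 0.121]
contact_force: [0.1, -0.1, -5.0]
grip_width: 0.694
grasp_force: 39.6
```

```bash
python3 - <<'E'
from h import *
im=get_image("scene");a=im["frame"];W=world(im)
im2=get_image("top")
z=lambda a,x,y,w,h:cv2.resize(a[y:y+h,x:x+w],(400,400),interpolation=cv2.INTER_CUBIC)
cv2.imwrite("pics/g5.png",np.hstack([z(a,230,80,130,130),z(im2["frame"],130,110,160,160)]))
s=arm.observe();print(s["tcp_pos"],s["tool_rot"],s["contact_force"],s["joint_positions"])
E
```

```text
[0.43472409 0.17860537 0.23925507] [ 3.14113539e+00 -4.28679523e-05  1.20655675e-01] [-0.91400361  0.18208153 -4.09011986] [ 3.37155002e-01 -1.37314937e-01  2.01434228e+00 -4.78027934e-04
  1.26462170e+00  1.78743976e+00]
```

View pics/g5.png

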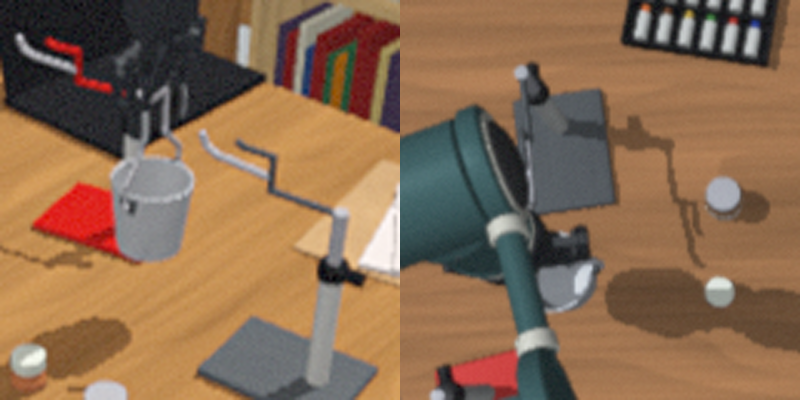

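The pail hangs level in the gripper at ≈(150,200) in the left crop. The hook's tip at ≈(205,138) is clear ahead of it in +x. I bring the bar over the mouth.

Emit:
arm_command(moves=[0.6,0.002,0,0,0,0,0,0.6,0.007,0,0,0,0,0,0.6,0.015,0,0,0,0,0,0.6,0.025,0,0,0,0,0,0.6,0.036,0,0,0,0,0,0.6,0.047,0,0,0,0,0,0.6,0.057,0,0,0,0,0,0.6,0.065,0,0,0,0,0,0.6,0.071,0,0,0,0,0,0.6,0.075,0,0,0,0,0,0.6,0.077,0,0,0,0,0,0.6,0.077,0,0,0,0,0])

```text
clock: 10.95
tcp_pos: [0.5108, 0.1886, 0.2392]
tool_rot: [-3.142, 0.0, 0.121]
contact_force: [-0.2, 0.7, -4.3]
grip_width: 0.695
grasp_force: 39.6
```

```bash
python3 - <<'E'
from h import *
from scipy.optimize import least_squares
im=get_image("scene");a=im["frame"];W=world(im)
cv2.imwrite("pics/g6.png",cv2.resize(a[90:170,270:350],(600,600),interpolation=cv2.INTER_CUBIC))
s=arm.observe();print(s["tcp_pos"],s["tool_rot"],s["contact_force"])
q=W[(W[...,0]>.44)&(W[...,0]<.58)&(W[...,1]>.13)&(W[...,1]<.25)&(W[...,2]>.05)&(W[...,2]<.21)]
h,e=np.histogram(q[:,2],bins=np.arange(.15,.21,.003));print(dict(zip(e.round(3),h)))
r=q[(q[:,2]>.172)&(q[:,2]<.188)]
o=least_squares(lambda t:np.hypot(r[:,0]-t[0],r[:,1]-t[1])-.044,[.51,.19],loss="soft_l1",f_scale=.002);print("rim",o.x)
E
```

```text
[0.51062373 0.18858813 0.23924977] [3.14157758e+00 3.06936827e-04 1.21445021e-01] [ 0.01901806 -0.03726634 -4.54482364]
{np.float64(0.15): np.int64(42), np.float64(0.153): np.int64(28), np.float64(0.156): np.int64(28), np.float64(0.159): np.int64(34), np.float64(0.162): np.int64(36), np.float64(0.165): np.int64(35), np.float64(0.168): np.int64(46), np.float64(0.171): np.int64(38), np.float64(0.174): np.int64(45), np.float64(0.177): np.int64(45), np.float64(0.18): np.int64(54), np.float64(0.183): np.int64(8), np.float64(0.186): np.int64(6), np.float64(0.189): np.int64(1), np.float64(0.192): np.int64(3), np.float64(0.195): np.int64(2), np.float64(0.198): np.int64(2), np.float64(0.201): np.int64(3), np.float64(0.204): np.int64(1)}
rim [0.51143851 0.1857699 ]
```

View pics/g6.png

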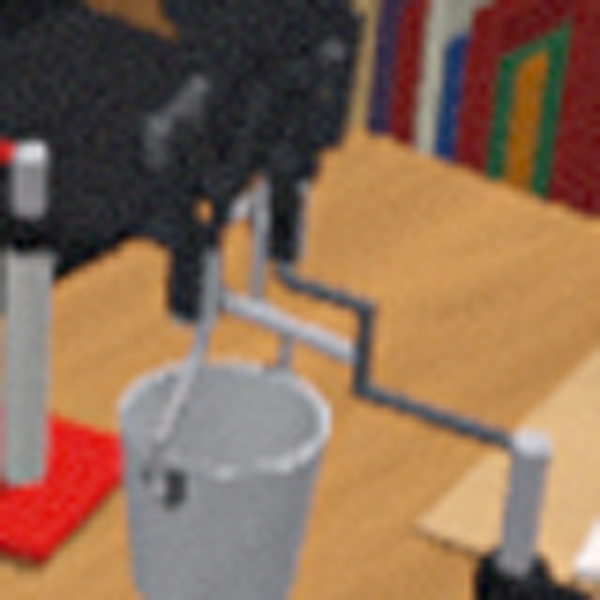

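The hook's arm runs between the bail legs at ≈(220,300)–(350,350) in the crop, with the bar above it. Rim top at 0.184 confirms the bar at about 0.279. I lower into the mouth, slowing as I near the arm.

Emit:
arm_command(moves=[0.6,0,0,0.003,0,0,0,0.6,0,0,0.008,0,0,0,0.6,0,0,0.014,0,0,0,0.6,0,0,0.02,0,0,0,0.6,0,0,0.025,0,0,0,0.6,0,0,0.028,0,0,0,0.6,0,0,0.03,0,0,0,0.6,0,0,0.03,0,0,0])

```text
clock: 11.8
tcp_pos: [0.5107, 0.1885, 0.2089]
tool_rot: [3.142, 0.0, 0.121]
contact_force: [-0.1, -0.5, -4.4]
grip_width: 0.693
grasp_force: 39.6
```

Emit:
arm_command(moves=[0.6,0,0,0.001,0,0,0,0.6,0,0,0.002,0,0,0,0.6,0,0,0.003,0,0,0,0.6,0,0,0.004,0,0,0,0.6,0,0,0.004,0,0,0,0.6,0,0,0.004,0,0,0])

```text
clock: 12.4
tcp_pos: [0.5108, 0.1886, 0.2053]
tool_rot: [3.142, 0.0, 0.121]
contact_force: [0.3, 0.2, -4.6]
grip_width: 0.693
grasp_force: 39.6
```

Emit:
arm_command(moves=[0.6,0,0,0.001,0,0,0,0.6,0,0,0.002,0,0,0,0.6,0,0,0.003,0,0,0,0.6,0,0,0.003,0,0,0,0.6,0,0,0.003,0,0,0])

```text
clock: 12.9
tcp_pos: [0.511, 0.1886, 0.2025]
tool_rot: [-3.141, -0.0, 0.121]
contact_force: [-0.2, 0.5, -2.9]
grip_width: 0.691
grasp_force: 39.7
```

First contact is at TCP z ≈0.204, now carrying about 1.6 N. I slide along +x following the arm's slope.

Emit:
arm_command(moves=[0.6,0.001,0,0,0,0,0,0.6,0.004,0,0.0003,0,0,0,0.6,0.008,0,0.0007,0,0,0,0.6,0.013,0,0.0011,0,0,0,0.6,0.018,0,0.0016,0,0,0,0.6,0.023,0,0.002,0,0,0,0.6,0.028,0,0.0025,0,0,0,0.6,0.033,0,0.003,0,0,0,0.6,0.038,0,0.0034,0,0,0,0.6,0.042,0,0.0037,0,0,0,0.6,0.045,0,0.004,0,0,0,0.6,0.045,0,0.004,0,0,0])

```text
clock: 14.1
tcp_pos: [0.5566, 0.1942, 0.1985]
tool_rot: [-3.142, -0.002, 0.121]
contact_force: [0.9, 0.0, -2.4]
grip_width: 0.694
grasp_force: 39.8
```

Emit:
arm_command(moves=[0.6,0.001,0,0,0,0,0,0.6,0.002,0,0,0,0,0,0.6,0.003,0,0,0,0,0,0.6,0.004,0,0,0,0,0,0.6,0.005,0,0,0,0,0,0.6,0.005,0,0,0,0,0])

```text
clock: 14.7
tcp_pos: [0.5608, 0.1947, 0.1984]
tool_rot: [-3.142, -0.001, 0.121]
contact_force: [0.1, -1.0, -4.0]
grip_width: 0.692
grasp_force: 39.8
```

```bash
python3 - <<'E'
from h import *
im=get_image("scene");a=im["frame"];W=world(im)
cv2.imwrite("pics/g7.png",cv2.resize(a[90:170,270:350],(600,600),interpolation=cv2.INTER_CUBIC))
s=arm.observe();print(s["tcp_pos"],s["tool_rot"],s["contact_force"])
E
```

```text
[0.56072472 0.19471023 0.19832569] [-3.14152674e+00 -5.39358948e-04  1.21345220e-01] [-0.28168101 -0.20703488 -3.2391497 ]
```

View pics/g7.png

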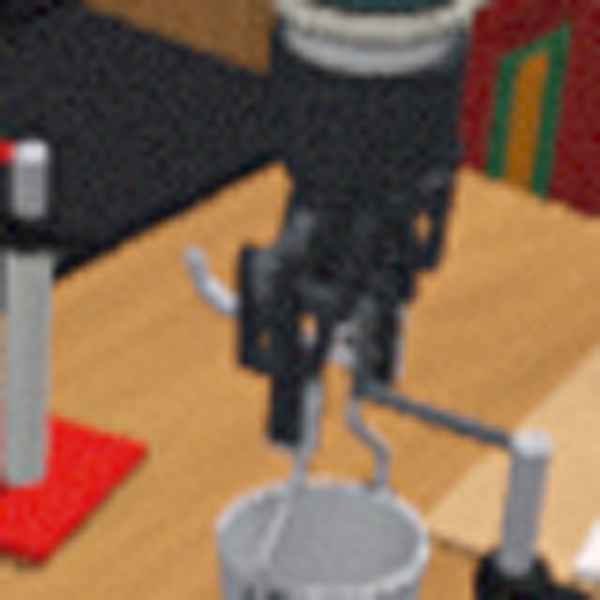

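The bail is under the guard, the hook's tip shows at ≈(195,260) behind the gripper, and the bar is near the back bar at ≈(360,385). I feel for the back.

Emit:
arm_command(moves=[0.6,0.001,0,0.0003,0,0,0,0.6,0.002,0,0.0005,0,0,0,0.6,0.002,0,0.0005,0,0,0,0.6,0.002,0,0.0005,0,0,0])

```text
clock: 15.15
tcp_pos: [0.5627, 0.1949, 0.1979]
tool_rot: [-3.142, -0.001, 0.121]
contact_force: [-0.0, 0.9, -1.7]
grip_width: 0.693
grasp_force: 39.8
```

Emit:
arm_command(moves=[0.6,0.001,0,0,0,0,0,0.6,0.002,0,0,0,0,0,0.6,0.002,0,0,0,0,0,0.6,0.002,0,0,0,0,0])

```text
clock: 15.55
tcp_pos: [0.5646, 0.1952, 0.1978]
tool_rot: [-3.142, -0.0, 0.121]
contact_force: [0.8, 0.1, -2.5]
grip_width: 0.699
grasp_force: 39.8
```

Emit:
arm_command(moves=[0.6,0.001,0,0.0002,0,0,0,0.6,0.002,0,0.0003,0,0,0,0.6,0.002,0,0.0003,0,0,0,0.6,0.002,0,0.0003,0,0,0])

```text
clock: 15.95
tcp_pos: [0.5666, 0.1954, 0.1976]
tool_rot: [-3.142, -0.0, 0.121]
contact_force: [0.3, -0.4, -3.5]
grip_width: 0.694
grasp_force: 39.8
```

```bash
python3 - <<'E'
from h import *
F=[]
for i in range(6):
    im=get_image("scene");F.append(arm.observe()["contact_force"])
print(np.mean(F,0),np.std(F,0))
W=world(im)
q=W[(W[...,0]>.49)&(W[...,0]<.64)&(W[...,1]>.13)&(W[...,1]<.26)&(W[...,2]>.125)&(W[...,2]<.15)]
h,e=np.histogram(q[:,2],bins=np.arange(.125,.15,.002));print(h)
from scipy.optimize import least_squares
o=least_squares(lambda t:np.hypot(q[:,0]-t[0],q[:,1]-t[1])-.044,[.565,.195],loss="soft_l1",f_scale=.002);print("rim",o.x)
E
```

```text
[-0.44777124  0.13142919 -2.31833344] [0.37183827 0.43330387 0.40627753]
[20 28 21 34 20 32 35 41 15  1  3  3]
rim [0.56734865 0.19243465]
```

Emit:
arm_command(moves=[0.6,0.001,0,0.0005,0,0,0,0.6,0.0015,0,0.001,0,0,0,0.6,0.0015,0,0.0015,0,0,0,0.6,0.0015,0,0.0015,0,0,0])

```text
clock: 16.65
tcp_pos: [0.5679, 0.1956, 0.196]
tool_rot: [-3.142, 0.0, 0.121]
contact_force: [-2.6, -0.0, -1.2]
grip_width: 0.696
grasp_force: 39.9
```

```bash
python3 - <<'E'
from h import *
F=[]
for i in range(6):
    im=get_image("scene");F.append(arm.observe()["contact_force"])
print(np.mean(F,0),np.std(F,0),arm.observe()["tcp_pos"])
E
```

```text
[-3.13683167 -0.11884458 -0.65443597] [0.42022011 0.33787875 0.54394498] [0.5676202  0.1955374  0.19599105]
```

Home against the back (−3.1 N in x), with nearly all the weight on the arm. I ease off, lower the rest and release.

Emit:
arm_command(moves=[0.6,-0.0005,0,0.0004,0,0,0,0.6,-0.001,0,0.0008,0,0,0,0.6,-0.001,0,0.0008,0,0,0,0.25,-0.001,0,0.0008,0,0,0,0.2,-0.001,0,0.0008,0,0,0,0.1,-0.001,0,0.0008,0,0,0,0,-0.001,0,0.0008,0,0,0,0,-0.001,0,0.0008,0,0,0,0,-0.001,0,0.0008,0,0,0])

```text
clock: 17.85
tcp_pos: [0.567, 0.1954, 0.1952]
tool_rot: [-3.142, -0.0, 0.121]
contact_force: [-1.0, 0.2, 0.3]
grip_width: 1.0
grasp_force: 0.0
```

Emit:
arm_command(moves=[0,0,0,0,0,0,0,0,0,0,-0.003,0,0,0,0,0,0,-0.008,0,0,0,0,0,0,-0.015,0,0,0,0,0,0,-0.025,0,0,0,0,0,0,-0.038,0,0,0,0,0,0,-0.053,0,0,0,0,0,0,-0.07,0,0,0,0,0,0,-0.088,0,0,0,0,0,0,-0.105,0,0,0,0,0,0,-0.115,0,0,0,0,0,0,-0.115,0,0,0])

```text
clock: 19.05
tcp_pos: [0.5681, 0.1958, 0.3133]
tool_rot: [-3.141, -0.005, 0.121]
contact_force: [0.4, 0.7, 0.6]
grip_width: 1.0
grasp_force: 0.0
```

```bash
python3 - <<'E'
from h import *
im=get_image("scene");a=im["frame"]
cv2.imwrite("pics/g8.png",cv2.resize(a[90:190,260:360],(600,600),interpolation=cv2.INTER_CUBIC))
s=arm.observe();print(s["tcp_pos"],s["contact_force"],s["grip_width"])
E
```

```text
[0.56743701 0.19559408 0.3115969 ] [ 0.03925323 -0.54942353 -0.35600937] 0.9993707918906799
```

View pics/g8.png

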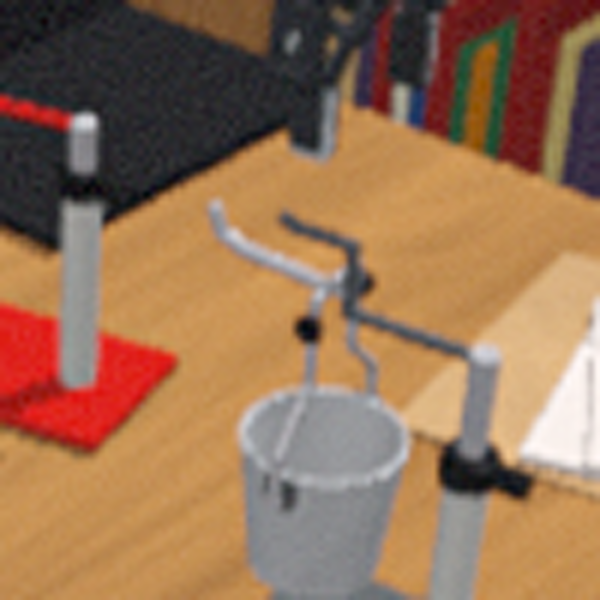

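The pail hangs by the bar against the back bar at ≈(345,285), under the guard, upright and free of the gripper. I let it settle, check it is still, and hand in.

Emit:
arm_command(moves=[0,0,0,0,0,0,0,0,0,0,0,0,0,0,0,0,0,0,0,0,0,0,0,0,0,0,0,0,0,0,0,0,0,0,0,0,0,0,0,0,0,0,0,0,0,0,0,0,0,0,0,0,0,0,0,0,0,0,0,0,0,0,0,0,0,0,0,0,0,0,0,0,0,0,0,0,0,0,0,0,0,0,0,0])

```text
clock: 20.3
tcp_pos: [0.5669, 0.1954, 0.3102]
tool_rot: [-3.142, 0.0, 0.121]
contact_force: [0.3, 0.3, -0.2]
grip_width: 1.0
grasp_force: 0.0
```

```bash
python3 - <<'E'
from h import *
g=[]
for i in range(5):
    im=get_image("scene");g.append(cv2.cvtColor(im["frame"],cv2.COLOR_BGR2GRAY)[130:200,290:345].astype(np.float32))
print([np.round(cv2.phaseCorrelate(g[0],x)[0],3).tolist() for x in g[1:]])
print(arm.job_done())
E
```

```text
[[-0.012, -0.001], [-0.004, 0.009], [0.01, 0.05], [-0.055, 0.008]]
the job is handed in; nothing more can be done
None
```

The pail is hanging by its bail on the dark steel stand, with the bar under the guard and against the back of the hook; it was upright, still and released when I handed the job in at about 20.5 s, and no verdict came back.

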